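# Change the spent roll in the tape rack

### The arm

A 6-joint arm with a two-finger parallel gripper is mounted at the origin on the work surface. World frame = base frame: x ahead of the robot, y to its left, z up, the work surface at z = 0. Lengths are in mm, angles in rad, forces in N, time in s.
With the tool pointing down it reaches from about 300 to 875 mm from the base axis. Payload 6.4 kg.
Tool frame: the origin (TCP) lies on the centre line of the jaws, within the pads' length; the fingertips stand 14 mm ahead of it and the grasp point (between the pads) lies 5 mm behind it (finger_overhang is the z of the fingertips in the tool frame, in mm); z points along the fingers, y is the direction in which the jaws open and shut (so a half turn about z gives the same grasp; the last joint's range is limited). The gripper opens to 85 mm and grips with 20 to 120 N. Pads are 22 mm wide; open, the fingers measure 114 mm over their backs; the gripper's body (76 mm by 85 mm) begins 54 mm behind the grasp point. The pads swing forward as they close: fully open they stand 13 mm farther back than shut.
Start: joints at [-1.499, 0.181, 1.607, -0, 1.354, -0.206], TCP at [157.704, -552.965, 245.288] pointing down, gripper open.
Joint ranges: [-2.99, 2.99], [-0.89, 2.07], [0.3, 2.58], [-1.14, 4.28], [0, 2.63], [-3.12, 3.12]. Speed limits (rad/s): [2.57, 2.57, 3.01, 3.14, 3.14, 3.14].

### API

Orientations are given as a unit quaternion [x, y, z, w].
In Python, from workcell import * gives the robot as it stands.
- The arm moves only by the tool step_arm, never from a script. Its argument "series" is a list of rows, each a list of 2 entries, a list of its own where there are three numbers: the shift along the world's x, y, z in mm, then the turn about the world's z in rad. A call has 1 to 10 rows; each row shifts and turns the commanded pose from where the row before left it; what a row does not reach is not made up. A row lasts 1/12 s, in which the tool goes at most 41.7 mm and 7.16 degrees, less where a joint would pass 70% of its speed; a pose out of reach is approached as far as the arm can. A call is refused whole if a number of a shift passes 41.7 or a number of a turn 0.125, either way. A call with a gripper value outside its range is refused whole. "hand" is the finger opening in mm, from 0 to 85.4, set as the call begins (left out, the last holds). The fingers move at their own pace and stop on an object; "force" is the grip in N (left out, the last holds). Time passes only in rows, so rows that do not move let the fingers close. It gives the time, the measured TCP pose, the force and the opening at its end, in the units of the state.
- get_obs(): the state, without advancing time (a new reading comes with each control period).
- camera(name): name is "side" or "top" or "wrist"; returns a dict with "image" (384x512x3 uint8, red, green, blue), "fovy" (degrees; the focal length in pixels is half the picture's height over the tangent of half this angle, whatever the lens; pixels are square), "cx", "cy" (the principal point, pixels), "k1" (the pictures are not rectified: a ray, as slopes to the right and down, at radius r is drawn at 1 + k1 r^2 times it, then the intrinsics apply), "origin" and "orientation" of the camera in the world; the wrist camera has in their place "T_tool_cam" (4x4, takes a point from camera to tool coordinates, whose origin is the TCP and whose axes are the flange's). Camera axes: x right, y down, z forward; pixel columns grow to the right and rows downward; lengths in mm; the calibration is good to about 2 mm. A picture is of the moment at which its call begins: read the wrist's pose just before it. There is no depth.
- close_job(): hands the job in, once; it reports no verdict.
The state is a dict: "t": time; "q": joint angles; "qvel": joint speeds; "joint_efforts": joint torques, N m; "tcp_pos": TCP position; "ee_rot": TCP orientation; "contact_force": force on the tool from outside, world axes, zero at the start; "moment": the same for the moment, N m; "finger_gap": finger opening in mm.
Only numpy, scipy, OpenCV 4.12 (cv2) and the standard library are available. Lean on these libraries where they do the work, as an engineer would, in place of code of your own. Each camera call takes 0.05 s, during which the arm holds its last target. There are 200 camera calls.

### The job

One place in the desk tape rack holds only a spent brown core: take it out and put it in the black returns tray. Then fetch the new red roll and lower it into the emptied place between its neighbours, letting its axle settle fully down in both V-notches while you still hold it, and only then let go. Leave the other rolls seated and the mug, pen pot and stapler where they are.

Things in the scene. Friction and masses are not known exactly. Their poses are not given: they have to be found in the camera images.
- new_roll: full roll of red tape, loose, about 90 g: 50 mm diameter, 36 mm wide, on a fixed steel axle 8 mm thick and 64 mm long (14 mm out at each end). Origin at its centre, y along the level axle; x and z turn as it rolls. Starts on the refill tray, axle along the tray's y, centre 29 mm above the desk. Grip it across its diameter from above; a seated roll's x sides are clear for fingers
- spent_core: spent brown cardboard core, loose, about 35 g: 32 mm diameter, 36 mm wide, on the same 64 mm axle; origin at its centre, y along the axle. Starts seated in one of the four bays of the rack, any one
- blue_roll: full tape roll like new_roll in size (50 mm diameter, 36 mm wide, 64 mm axle, origin at its centre, y along the axle) but blue; lies loose in one of the four bays; leave it there
- green_roll: full tape roll like new_roll in size (50 mm diameter, 36 mm wide, 64 mm axle, origin at its centre, y along the axle) but green; lies loose in one of the four bays; leave it there
- yellow_roll: full tape roll like new_roll in size (50 mm diameter, 36 mm wide, 64 mm axle, origin at its centre, y along the axle) but yellow; lies loose in one of the four bays; leave it there
- rack: fixed white rack; origin at its underside's centre, y along the row of bays and the axles. Base 100 x 312 x 8 mm. Five posts, 22 mm thick, every 70 mm in y from -140 to 140, each topped by a 45 degree V-notch open upwards, 35 mm wide, edges 62 mm above the desk, reaching 23 mm either way in x. 48 mm between posts: 6 mm play each side of a roll, 6 mm between axle ends. Seated full rolls top out at 75 mm
- bay0 (a point): centre that an axle has when it is fully down in bay 0 of the rack (-105 mm along the rack's y from its middle, 50 mm above the desk); axes as the rack's
- bay1 (a point): centre that an axle has when it is fully down in bay 1 of the rack (-35 mm along the rack's y from its middle, 50 mm above the desk); axes as the rack's
- bay2 (a point): centre that an axle has when it is fully down in bay 2 of the rack (+35 mm along the rack's y from its middle, 50 mm above the desk); axes as the rack's
- bay3 (a point): centre that an axle has when it is fully down in bay 3 of the rack (+105 mm along the rack's y from its middle, 50 mm above the desk); axes as the rack's
- refill_tray: fixed grey flat tray, 110 x 120 mm and 4 mm thick, with two black ridges 6 mm high along y, 39 mm apart, that keep the new roll from rolling; origin at the centre of its underside. It stands either left or right of the rack
- returns_tray: fixed black open tray for spent cores, 170 (x) x 150 (y) x 45 mm high, walls and floor 5 mm; origin at the centre of its underside. It stands on the other side of the rack from the refill tray
- mug: white mug, 80 mm across, 92 mm high, handle to its y; origin at the centre of its underside; bystander
- pen_pot: black pot 72 mm across, 100 mm high, with three pens that reach 150 mm; origin at the centre of its underside; bystander
- stapler: blue stapler, 135 x 36 x 51 mm; origin at the centre of its underside; bystander
There are look-alikes about, which are no part of the job. Of the things that look like the new_roll, the middle-sized one is meant.

How it is judged:
By the outcome, as a careful person would: the job done as asked, in the order asked, and still so for the second after the job is handed in, with the robot touching nothing.
It also fails if it takes over 64 s, if anything falls off the work surface, if the arm or the gripper's body presses on something with over 40 N, if the wrist force passes 120 N, or if a joint passes its speed limit or range.

## Working session

There is one attempt and no reset: what is moved stays moved. The work goes in short steps, Python scripts to look and compute and a tool call to move; the robot and the scene stay as the last step left them, time stands still between calls to the robot, and variables do not carry over. Pictures are saved under pics/ and viewed, on a budget of 10 in all, crops included, one or two more only if the job needs it, and the job is handed in when it is done.

Besides the shell and the picture viewer there is one more tool, called after "Emit:" by a JSON object that holds its "api" and its "payload", one argument or row to a line. step_arm: Moves the arm, as the interface text tells. Its arguments: {"type":"object","properties":{"series":{"type":"array"},"hand":{"type":"number"},"force":{"type":"number"}},"required":["series"]}

```bash
mkdir -p pics; cat > h.py <<'E'
from workcell import *
import numpy as np, cv2
from scipy.spatial.transform import Rotation as R
def grab(n):
    s=get_obs(); c=camera(n)
    if n=="wrist":
        T=np.eye(4);T[:3,:3]=R.from_quat(s["ee_rot"]).as_matrix();T[:3,3]=s["tcp_pos"]
        M=T@np.array(c["T_tool_cam"]); c["o"]=M[:3,3]; c["R"]=M[:3,:3]
    else:
        c["o"]=np.array(c["origin"]);q=np.array(c["orientation"]); c["R"]=R.from_quat(q).as_matrix() if q.size==4 else q
    c["f"]=192/np.tan(np.radians(c["fovy"])/2)
    return c
def ray(c,uv):
    f=c["f"];K=np.array([[f,0,c["cx"]],[0,f,c["cy"]],[0,0,1.]])
    d=np.array([[uv[0]-c["cx"],uv[1]-c["cy"]]])/f
    r=np.linalg.norm(d); u=r
    for _ in range(30): u=r/(1+c["k1"]*u*u)
    d=d[0]*(u/r if r>0 else 1)
    v=c["R"]@np.array([d[0],d[1],1.]); return v/np.linalg.norm(v)
def onz(c,uv,z):
    v=ray(c,uv); return (c["o"]+v*(z-c["o"][2])/v[2]).round(1)
def save(c,name,box=None,s=1):
    im=c["image"][...,::-1]
    if box: im=im[box[1]:box[3],box[0]:box[2]]
    cv2.imwrite("pics/"+name,cv2.resize(im,None,fx=s,fy=s,interpolation=cv2.INTER_CUBIC))
def blobs(c,z,ranges,mina=60):
    hsv=cv2.cvtColor(c["image"],cv2.COLOR_RGB2HSV)
    for nm,(lo,hi) in ranges.items():
        m=cv2.inRange(hsv,lo,hi)
        n,l,st,ce=cv2.connectedComponentsWithStats(m)
        for i in range(1,n):
            if st[i,4]>=mina:
                rr=cv2.minAreaRect(np.argwhere(l==i)[:,::-1].astype(np.float32))
                print(nm,st[i].tolist(),ce[i].round(1),"world",onz(c,ce[i],z),"rect",np.round(rr[1],1),round(rr[2],1))
RG={"red0":((0,110,60),(6,255,255)),"red1":((172,110,60),(180,255,255)),"brown":((7,60,40),(20,200,220)),"yel":((21,110,80),(35,255,255)),"grn":((45,80,40),(85,255,255)),"blue":((95,110,50),(125,255,255))}
E
python3 - <<'E'
from h import *
for n in ("top","side"):
    c=grab(n); save(c,n+"0.png",s=1.5); print(n,c["o"],c["R"].round(2).tolist(),c["fovy"],c["k1"],c["cx"],c["cy"])
    if n=="top": blobs(c,40,RG)
E
```

```text
top [ 387.16597682   50.45197817 1151.2437414 ] [[0.03, -0.99, 0.11], [-1.0, -0.02, 0.02], [-0.02, -0.11, -0.99]] 49.982909567883965 -0.14183529490454524 256.01753021629065 190.90059814309242
red0 [105, 189, 15, 14, 115] [111.3 194.9] world [486.2 472.9  40. ] rect [11.  12.2] 36.9
red0 [152, 189, 19, 20, 246] [160.3 198.2] world [480.8 333.3  40. ] rect [16.3 17.6] 21.8
red0 [176, 244, 27, 30, 506] [188.2 258.8] world [318.7 249.3  40. ] rect [25.5 22.1] 64.8
brown [3, 28, 509, 356, 126842] [241.8 205.6] world [466.1 108.9  40. ] rect [508. 355.] -0.0
brown [456, 38, 56, 12, 390] [483.8  43.4] world [ 971.6 -604.6   40. ] rect [55.6  7.4] 4.8
brown [279, 162, 16, 13, 168] [286.6 167.5] world [573.4 -10.5  40. ] rect [11.7 14.7] 81.9
yel [305, 155, 16, 18, 242] [312.6 163.4] world [586.7 -81.6  40. ] rect [16.9 14.7] 84.3
grn [107, 52, 30, 23, 455] [121.5  63.1] world [872.3 473.4  40. ] rect [26.2 17.9] 15.9
grn [229, 168, 14, 17, 204] [235.3 175.9] world [546.9 129.1  40. ] rect [16. 13.] 90.0
blue [254, 163, 15, 18, 202] [261.  171.6] world [560.3  59.3  40. ] rect [15.9 12.7] 80.5
blue [276, 211, 13, 48, 489] [282.3 234.4] world [391.4  -2.3  40. ] rect [10.4 47.3] 3.8
side [ 434.12960456 -765.93240337  586.14748513] [[0.99, -0.08, 0.1], [-0.12, -0.52, 0.84], [-0.01, -0.85, -0.53]] 54.38225798684436 -0.08033219222150922 258.07618561104016 194.43371025646036
```

View pics/top0.png

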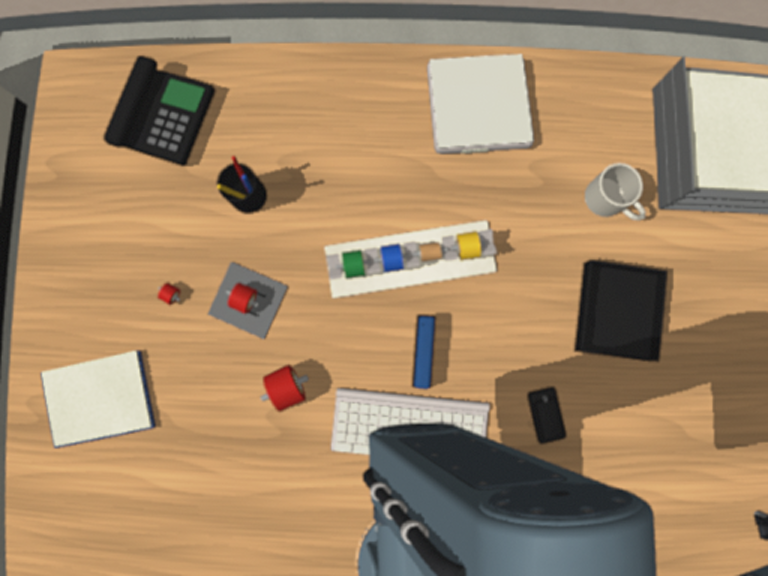

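View pics/side0.png

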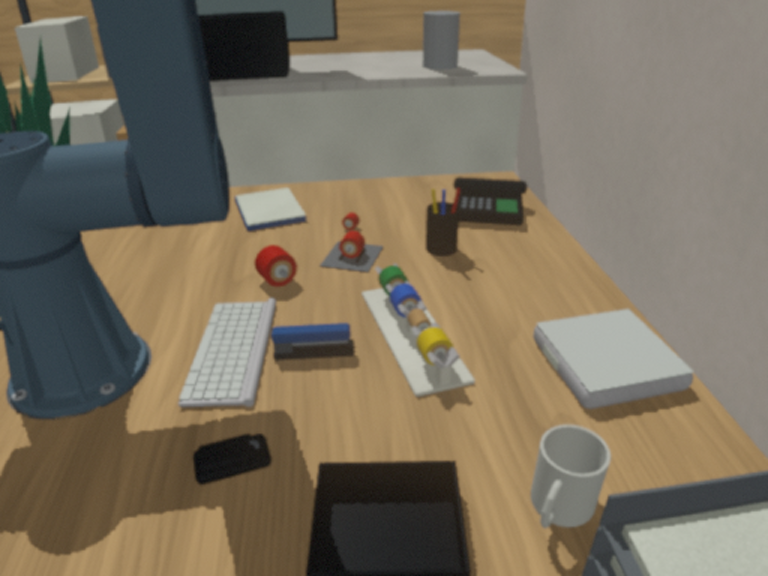

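Top view (native pixels): the red candidates are a small roll at (111,195), a middle one on the grey tray at (160,198) and a large one at (188,259). I choose the one at (160,198), which is middle-sized and on the tray. The spent core is at (287,167), between blue and yellow. The returns tray is around (415,207). I'll check the choice in a crop and get the yaws.

```bash
python3 - <<'E'
from h import *
s=get_obs(); M=R.from_quat(s["ee_rot"]).as_matrix(); print(M.round(3).tolist(),s["finger_gap"],s["t"])
c=grab("top"); save(c,"reds.png",(90,160,230,290),4)
for n,uv,z in [("core",(286.6,167.5),64),("yel",(312.6,163.4),70),("blue",(261,171.6),70),("green",(235.3,175.9),70),("red",(160.3,198.2),48)]: print(n,onz(c,uv,z))
hsv=cv2.cvtColor(c["image"],cv2.COLOR_RGB2HSV)
def rect(m,roi,z,n):
    k=np.zeros_like(m);x0,y0,x1,y1=roi;k[y0:y1,x0:x1]=m[y0:y1,x0:x1]
    p=cv2.findContours(k,cv2.RETR_EXTERNAL,cv2.CHAIN_APPROX_NONE)[0];p=max(p,key=cv2.contourArea)
    w=np.array([onz(c,q[0],z)[:2] for q in p],np.float32); print(n,cv2.minAreaRect(w))
g=c["image"].astype(int); 
rect(cv2.inRange(hsv,(0,0,140),(180,60,255)),(205,140,345,205),8,"rack")
rect(cv2.inRange(hsv,(0,0,50),(180,50,140)),(130,170,200,230),4,"refill")
rect(cv2.inRange(hsv,(0,0,0),(180,255,50)),(375,165,455,245),45,"returns")
E
```

```text
[[0.962, 0.274, -0.0], [0.274, -0.962, 0.002], [0.0, -0.002, -1.0]] 85.11865160297768 0.1
core [569.4  -9.1  64. ]
yel [581.2 -77.9  70. ]
blue [555.7  59.   70. ]
green [542.6 126.9  70. ]
red [480.  331.2  48. ]
rack ((565.3314819335938, 22.593643188476562), (99.99573516845703, 316.6376647949219), 10.625614166259766)
refill ((479.8443298339844, 329.49676513671875), (117.88911437988281, 107.47917175292969), 68.01997375488281)
returns ((473.9968566894531, -362.353759765625), (155.5774383544922, 167.42564392089844), 83.46930694580078)
```

View pics/reds.png

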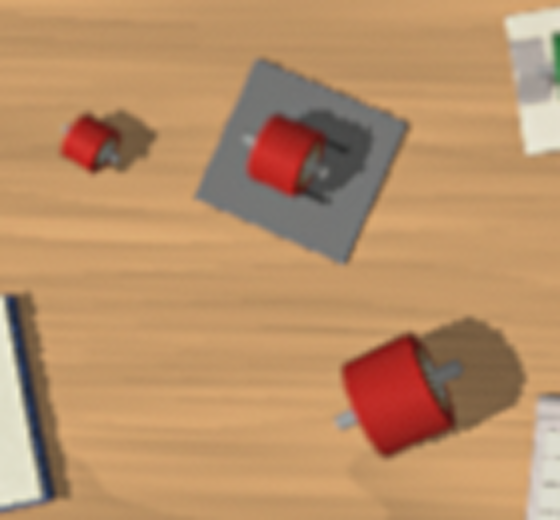

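The crop confirms three red rolls: small (crop 90,143), middle on the ridged tray (285,155) and large (398,395). The middle one is the target, with its axle about 22° off y. Moving above the spent core.

Emit:
{"api": "step_arm", "payload": {
  "series": [
    [[23,30,-2],0.08],
    [[23,30,-2],0.08],
    [[23,30,-2],0.08],
    [[23,30,-2],0.08],
    [[23,30,-2],0.08],
    [[23,30,-2],0.08],
    [[23,30,-2],0.08],
    [[23,30,-2],0.08],
    [[23,30,-2],0.08],
    [[23,30,-2],0.08]
  ],
  "hand": 85,
  "force": 30
}}

```text
t: 0.98
tcp_pos: [388.4, -251.2, 225.2]
ee_rot: [0.857, 0.515, 0.0, 0.0]
contact_force: [0.9, -1.5, 0.7]
finger_gap: 85.2
```

Emit:
{"api": "step_arm", "payload": {
  "series": [
    [[23,30,-2],0.085],
    [[23,30,-2],0.085],
    [[23,30,-2],0.085],
    [[23,30,-2],0.085],
    [[23,30,-2],0.085],
    [[23,30,-2],0.085],
    [[23,30,-2],0.085],
    [[21,33,-2],0.083],
    [[0,0,0],0],
    [[0,0,0],0]
  ]
}}

```text
t: 1.82
tcp_pos: [569.9, -7.9, 208.5]
ee_rot: [0.637, 0.771, -0.0, -0.001]
contact_force: [-1.2, -0.2, 0.3]
finger_gap: 84.9
```

```bash
cat > st.py <<'E'
from h import *
s=get_obs(); M=R.from_quat(s["ee_rot"]).as_matrix()
print("tcp",np.round(s["tcp_pos"],1),"ty",round(float(np.arctan2(M[1,1],M[0,1])),4),"F",np.round(s["contact_force"],1),"gap",round(s["finger_gap"],1),"t",s["t"],"q",np.round(s["q"],2))
E
python3 - <<'E'
import st
from h import *
c=grab("wrist"); save(c,"w1.png",s=1.5)
print(c["o"],c["R"].round(2).tolist()); blobs(c,60,RG,150)
E
```

```text
tcp [569.9  -7.9 208.5] ty 0.1886 F [-1.2 -0.2  0.3] gap 84.9 t 1.8167 q [-0.22  0.21  1.66 -0.    1.28 -0.41]
[556.31145684  69.41658878 337.60728583] [[0.98, 0.18, 0.06], [0.19, -0.93, -0.3], [-0.0, 0.31, -0.95]]
brown [0, 0, 512, 357, 111904] [260.4 154.4] world [570.6  19.6  60. ] rect [356. 511.] 90.0
brown [242, 160, 31, 40, 1132] [257.  180.2] world [572.3  -6.5  60. ] rect [39. 30.] 90.0
brown [0, 308, 38, 40, 665] [ 11.8 322.5] world [ 323.  -230.9   60. ] rect [24.5 53.8] 44.1
brown [399, 360, 40, 24, 663] [417.3 373.9] world [ 818.2 -216.1   60. ] rect [39. 23.] 0.0
yel [235, 223, 45, 44, 1591] [256.6 245.7] world [585.8 -78.1  60. ] rect [44.2 42.6] 1.4
grn [230, 0, 57, 48, 2440] [258.1  21.4] world [546.7 130.2  60. ] rect [47. 56.] 90.0
blue [232, 87, 52, 43, 2134] [257.5 107.3] world [559.5  61.9  60. ] rect [42. 51.] 90.0
blue [12, 110, 137, 55, 3859] [ 78.5 136.2] world [398.2   4.   60. ] rect [138.7  29.4] 12.9
```

View pics/w1.png

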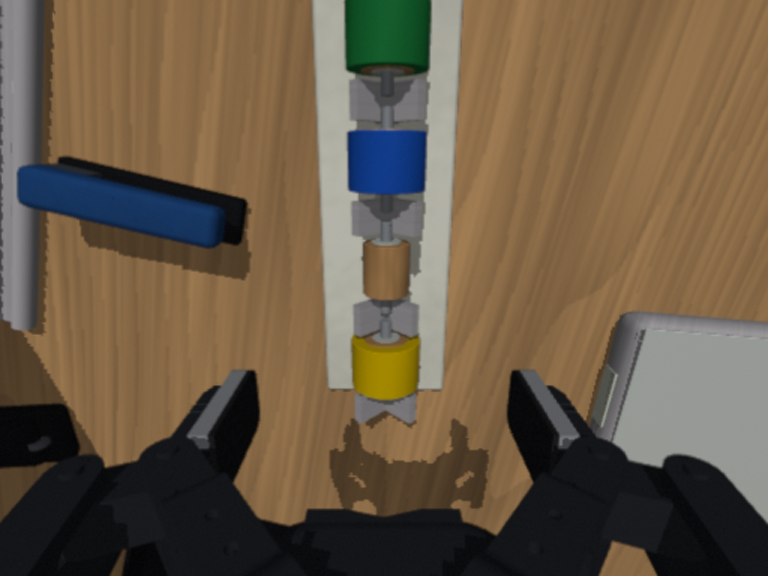

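Wrist view: the core is at display (385,270), centred between the jaws, and the rack is parallel to the tool. The stapler is clear on the left. Descending to grip.

Emit:
{"api": "step_arm", "payload": {
  "series": [
    [[0,-1,-25],0],
    [[0,0,-25],0],
    [[0,0,-25],0],
    [[0,0,-25],0],
    [[0,0,-20],0],
    [[0,0,-15],0],
    [[0,0,-12],0],
    [[0,0,-10],0],
    [[0,0,-5],0],
    [[0,0,0],0]
  ],
  "hand": 65
}}

```text
t: 2.7
tcp_pos: [569.0, -11.4, 46.5]
ee_rot: [0.639, 0.769, -0.0, -0.001]
contact_force: [-0.1, 0.8, 0.1]
finger_gap: 65.0
```

Emit:
{"api": "step_arm", "payload": {
  "series": [
    [[0,0,0],0],
    [[0,0,0],0],
    [[0,0,0],0],
    [[0,0,0],0],
    [[0,0,0],0],
    [[0,0,0],0]
  ],
  "hand": 20,
  "force": 30
}}

```text
t: 3.2
tcp_pos: [571.7, -11.2, 48.9]
ee_rot: [0.639, 0.769, 0.001, 0.002]
contact_force: [5.8, 1.6, 4.6]
finger_gap: 30.9
```

Emit:
{"api": "step_arm", "payload": {
  "series": [
    [[0,0,4],0],
    [[0,0,8],0],
    [[0,0,12],0],
    [[0,0,20],0],
    [[0,0,25],0],
    [[0,0,25],0],
    [[0,0,25],0],
    [[0,0,20],0],
    [[0,0,0],0],
    [[0,0,0],0]
  ]
}}

```text
t: 4.03
tcp_pos: [570.1, -11.1, 188.1]
ee_rot: [0.639, 0.769, 0.0, 0.001]
contact_force: [-0.1, -0.1, -1.8]
finger_gap: 30.7
```

```bash
python3 - <<'E'
import st
from h import *
c=grab("wrist"); save(c,"w2.png",s=1.5)
blobs(c,60,RG,150)
E
```

```text
tcp [570.1 -11.1 188.1] ty 0.1851 F [-0.1 -0.1 -1.8] gap 30.7 t 4.0333 q [-0.23  0.23  1.67 -0.    1.24 -0.41]
brown [0, 0, 215, 384, 55868] [104.8 160. ] world [434. -11.  60.] rect [383. 214.] 90.0
brown [299, 0, 213, 300, 51472] [401.5 127.3] world [686.4  65.9  60. ] rect [299. 212.] 90.0
brown [213, 213, 85, 132, 7941] [255.  285.8] world [ 591.2 -116.9   60. ] rect [131.  84.] 90.0
brown [157, 337, 14, 19, 156] [165.1 347.5] world [ 506.7 -215.6   60. ] rect [12.2 18.6] 7.1
brown [340, 337, 42, 47, 795] [356.5 365.4] world [ 726.6 -201.3   60. ] rect [61.  19.4] 49.8
brown [482, 361, 30, 23, 351] [500.7 369.7] world [ 891.8 -175.8   60. ] rect [36.4 16.5] 36.0
grn [228, 0, 61, 39, 2070] [257.5  16.7] world [547.5 125.5  60. ] rect [60. 38.] -0.0
blue [230, 81, 56, 47, 2531] [257.2 103.7] world [559.4  62.   60. ] rect [46. 55.] 90.0
blue [0, 108, 141, 59, 4328] [ 67.6 136.6] world [401.6   4.1  60. ] rect [144.   31.8] 12.5
```

View pics/w2.png

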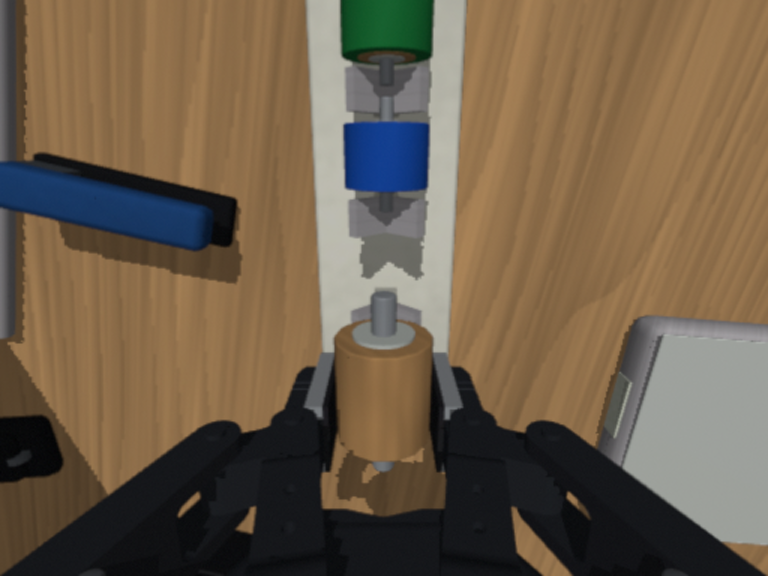

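Core is held cleanly (display 383,390), and the bay is empty. Carrying it to the returns tray.

Emit:
{"api": "step_arm", "payload": {
  "series": [
    [[-5,-18,0],-0.03],
    [[-10,-35,0],-0.03],
    [[-10,-35,0],-0.03],
    [[-10,-35,0],-0.03],
    [[-10,-35,0],-0.03],
    [[-10,-35,0],-0.03],
    [[-10,-35,0],-0.03],
    [[-10,-35,0],-0.03],
    [[-10,-35,0],-0.03],
    [[-10,-35,-10],-0.03]
  ]
}}

```text
t: 4.92
tcp_pos: [473.9, -345.6, 176.3]
ee_rot: [0.747, 0.665, -0.0, -0.0]
contact_force: [1.2, -0.2, 0.2]
finger_gap: 30.9
```

Emit:
{"api": "step_arm", "payload": {
  "series": [
    [[-2,-18,-25],0],
    [[0,0,-25],0],
    [[0,0,-25],0],
    [[0,0,-20],0],
    [[0,0,-20],0],
    [[0,0,-15],0],
    [[0,0,-12],0],
    [[0,0,-8],0],
    [[0,0,-4],0],
    [[0,0,0],0]
  ]
}}

```text
t: 5.75
tcp_pos: [472.2, -361.3, 21.2]
ee_rot: [0.747, 0.665, -0.0, -0.001]
contact_force: [0.2, -0.8, -0.3]
finger_gap: 31.1
```

Emit:
{"api": "step_arm", "payload": {
  "series": [
    [[0,0,0],0],
    [[0,0,0],0],
    [[0,0,0],0],
    [[0,0,0],0],
    [[0,0,0],0]
  ],
  "hand": 50
}}

```text
t: 6.17
tcp_pos: [473.0, -362.3, 23.0]
ee_rot: [0.747, 0.665, -0.0, 0.001]
contact_force: [0.7, -0.3, 0.6]
finger_gap: 50.1
```

Emit:
{"api": "step_arm", "payload": {
  "series": [
    [[0,0,8],0],
    [[0,0,20],0],
    [[0,0,35],0],
    [[0,0,40],0],
    [[0,0,40],0],
    [[0,0,30],0],
    [[0,0,0],0]
  ]
}}

```text
t: 6.75
tcp_pos: [475.7, -365.1, 204.5]
ee_rot: [0.746, 0.665, -0.0, 0.007]
contact_force: [0.9, 0.3, -0.7]
finger_gap: 50.2
```

```bash
python3 - <<'E'
import st
from h import *
c=grab("wrist"); save(c,"w3.png",s=1)
c=grab("top"); blobs(c,64,RG,100)
E
```

```text
tcp [ 475.7 -365.1  204.5] ty -0.1148 F [ 0.9  0.3 -0.7] gap 50.2 t 6.75 q [-0.85  0.26  1.59  0.    1.27 -0.74]
red0 [105, 189, 15, 14, 115] [111.3 194.9] world [484.1 463.8  64. ] rect [11.  12.2] 36.9
red0 [152, 189, 20, 20, 247] [160.3 198.1] world [478.8 327.1  64. ] rect [16.5 17.4] 26.6
red0 [176, 244, 27, 30, 505] [188.2 258.8] world [320.1 245.1  64. ] rect [25.5 21.9] 63.4
brown [3, 28, 507, 356, 103771] [202.7 187.5] world [510.1 213.6  64. ] rect [506. 355.] 0.0
brown [456, 38, 56, 12, 389] [483.8  43.4] world [ 958.9 -590.5   64. ] rect [55.6  7.4] 4.8
brown [402, 200, 19, 15, 199] [411.4 207.4] world [ 470.1 -347.2   64. ] rect [17.1 13.2] 9.5
brown [469, 213, 36, 26, 497] [488.5 222.4] world [ 433. -570.   64.] rect [31.1 24. ] 45.0
brown [439, 270, 73, 114, 4706] [487.  340.1] world [ 111.1 -568.8   64. ] rect [113.  72.] 90.0
yel [305, 155, 16, 18, 239] [312.7 163.3] world [582.5 -78.9  64. ] rect [16.9 14.4] 81.3
grn [107, 52, 30, 23, 457] [121.5  63.1] world [862.2 464.4  64. ] rect [26.2 18. ] 15.9
grn [229, 168, 14, 17, 204] [235.3 175.9] world [543.5 127.4  64. ] rect [16. 13.] 90.0
blue [254, 164, 15, 17, 200] [261.  171.6] world [556.6  59.2  64. ] rect [15.8 12.7] 81.9
blue [276, 211, 13, 48, 488] [282.3 234.3] world [391.5  -1.1  64. ] rect [10.4 47.2] 3.8
```

View pics/w3.png

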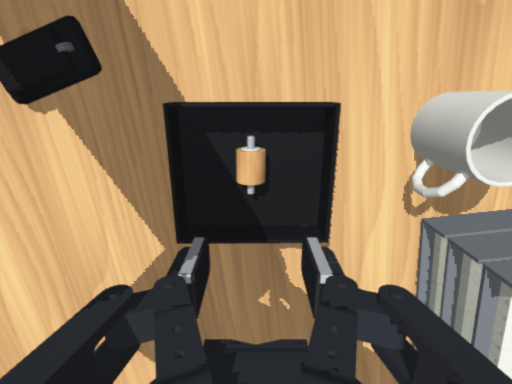

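The core lies in the middle of the returns tray (250,166). Moving over the new roll.

Emit:
{"api": "step_arm", "payload": {
  "series": [
    [[0,15,0],0],
    [[0,35,0],-0.03],
    [[0,37,0],-0.03],
    [[0,37,0],-0.03],
    [[0,37,0],-0.03],
    [[0,37,0],-0.03],
    [[0,37,0],-0.03],
    [[0,37,0],-0.03],
    [[0,37,0],-0.03],
    [[0,37,0],-0.03]
  ],
  "hand": 75
}}

```text
t: 7.68
tcp_pos: [470.6, -13.2, 193.5]
ee_rot: [0.83, 0.558, -0.001, -0.002]
contact_force: [0.8, 0.2, -0.4]
finger_gap: 75.1
```

Emit:
{"api": "step_arm", "payload": {
  "series": [
    [[0,37,0],0],
    [[0,37,0],0],
    [[0,37,0],0],
    [[0,37,0],0],
    [[0,37,0],0],
    [[0,37,0],0],
    [[0,37,0],0],
    [[0,37,0],0],
    [[2,37,0],0],
    [[2,16,0],0]
  ]
}}

```text
t: 8.52
tcp_pos: [473.9, 336.9, 193.2]
ee_rot: [0.828, 0.56, -0.002, -0.001]
contact_force: [-0.1, 0.1, 0.7]
finger_gap: 75.2
```

Emit:
{"api": "step_arm", "payload": {
  "series": [
    [[0,0,0],0],
    [[0,0,0],0]
  ]
}}

```text
t: 8.68
tcp_pos: [474.7, 333.5, 193.2]
ee_rot: [0.829, 0.56, -0.002, -0.0]
contact_force: [0.4, -0.3, 0.1]
finger_gap: 74.8
```

```bash
python3 - <<'E'
import st
from h import *
c=grab("wrist"); save(c,"w4.png",s=1.5); blobs(c,48,{k:v for k,v in RG.items() if 'red' in k},150)
E
```

```text
tcp [474.7 333.5 193.2] ty -0.3826 F [ 0.4 -0.3  0.1] gap 74.8 t 8.6833 q [ 0.41  0.25  1.64 -0.    1.26  0.79]
red0 [188, 4, 40, 40, 1347] [207.5  23.2] world [490.  475.9  48. ] rect [39.9 37. ] 4.8
red0 [476, 80, 36, 10, 220] [497.7  85.2] world [706.9 336.3  48. ] rect [ 8.5 35.6] 83.7
red0 [237, 152, 48, 45, 1802] [260.  175.8] world [482.3 337.4  48. ] rect [44. 47.] 90.0
red0 [168, 271, 28, 52, 492] [182.5 295.3] world [350.  240.3  48. ] rect [12.4 53.7] 21.0
```

View pics/w4.png

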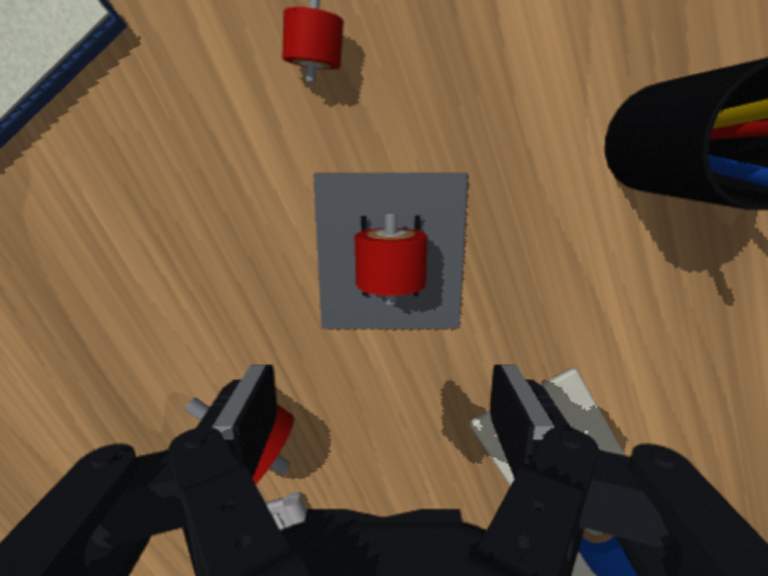

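The target roll is at display (390,260), with its axle parallel to the pads; pen pot and large roll are clear. Shift +6, −1 and descend.

Emit:
{"api": "step_arm", "payload": {
  "series": [
    [[6,-1,-25],0],
    [[0,0,-25],0],
    [[0,0,-25],0],
    [[0,0,-25],0],
    [[0,0,-22],0],
    [[0,0,-18],0],
    [[0,0,-12],0],
    [[0,0,-8],0],
    [[0,0,-5],0],
    [[0,0,0],0]
  ]
}}

```text
t: 9.57
tcp_pos: [482.4, 331.4, 29.7]
ee_rot: [0.829, 0.559, -0.001, -0.0]
contact_force: [-0.0, -0.0, -0.2]
finger_gap: 75.2
```

Emit:
{"api": "step_arm", "payload": {
  "series": [
    [[0,0,0],0],
    [[0,0,0],0],
    [[0,0,0],0],
    [[0,0,0],0],
    [[0,0,0],0],
    [[0,0,0],0]
  ],
  "hand": 40,
  "force": 30
}}

```text
t: 10.07
tcp_pos: [481.8, 333.0, 31.9]
ee_rot: [0.829, 0.559, -0.0, -0.001]
contact_force: [-7.9, 1.6, 7.4]
finger_gap: 49.0
```

Emit:
{"api": "step_arm", "payload": {
  "series": [
    [[0,0,5],0],
    [[0,0,12],0],
    [[0,0,25],0],
    [[0,0,30],0],
    [[0,0,30],0],
    [[0,0,30],0],
    [[0,0,25],0],
    [[0,0,10],0],
    [[0,0,0],0],
    [[0,0,0],0]
  ]
}}

```text
t: 10.9
tcp_pos: [482.8, 332.0, 197.5]
ee_rot: [0.829, 0.559, 0.001, 0.0]
contact_force: [-0.3, -0.1, -1.8]
finger_gap: 49.2
```

```bash
python3 - <<'E'
import st
from h import *
c=grab("wrist"); save(c,"w5.png",s=1); blobs(c,190,{k:v for k,v in RG.items() if 'red' in k},150)
E
```

```text
tcp [482.8 332.  197.5] ty -0.3851 F [-0.3 -0.1 -1.8] gap 49.2 t 10.9 q [ 0.4   0.25  1.63 -0.    1.27  0.79]
red0 [180, 9, 39, 41, 1309] [198.9  27.8] world [502.4 439.5 190. ] rect [40. 38.] 90.0
red0 [457, 81, 55, 13, 452] [487.3  87.7] world [610.4 370.4 190. ] rect [10.  54.6] 86.6
red0 [205, 207, 101, 111, 8164] [255.1 267.2] world [481.1 324.2 190. ] rect [100. 110.] 0.0
red0 [132, 254, 40, 39, 780] [151.6 273.7] world [427.4 341.6 190. ] rect [23.8 43.5] 33.2
```

View pics/w5.png

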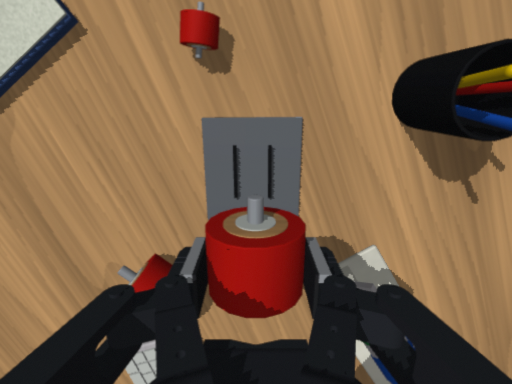

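Roll is held squarely (255,260) and level; the tray is empty. Moving to a pose beside the bay (over yellow) so the camera sees the empty notches.

Emit:
{"api": "step_arm", "payload": {
  "series": [
    [[0,-16,0],0.04],
    [[4,-34,0],0.06],
    [[10,-36,0],0.06],
    [[10,-36,0],0.06],
    [[10,-36,0],0.06],
    [[10,-36,0],0.06],
    [[10,-36,0],0.06],
    [[10,-36,0],0.06],
    [[10,-36,0],0.06],
    [[10,-36,0],0.05]
  ]
}}

```text
t: 11.78
tcp_pos: [565.5, -7.6, 194.6]
ee_rot: [0.638, 0.77, -0.001, -0.002]
contact_force: [0.6, -0.6, -1.2]
finger_gap: 48.7
```

Emit:
{"api": "step_arm", "payload": {
  "series": [
    [[10,-34,0],0],
    [[9,-30,0],0],
    [[8,-20,0],0],
    [[0,0,0],0],
    [[0,0,0],0],
    [[0,0,0],0]
  ]
}}

```text
t: 12.28
tcp_pos: [592.5, -89.1, 195.2]
ee_rot: [0.639, 0.769, -0.001, -0.002]
contact_force: [-0.4, -0.1, -0.8]
finger_gap: 49.0
```

```bash
python3 - <<'E'
import st
from h import *
c=grab("wrist"); save(c,"w6.png",(150,80,370,300),2.7); np.save("w6.npy",c,allow_pickle=True)
print(c["o"],c["R"].round(3).tolist())
E
```

```text
tcp [592.5 -89.1 195.2] ty 0.1848 F [-0.4 -0.1 -0.8] gap 49.0 t 12.2833 q [-0.35  0.28  1.59  0.    1.27 -0.53]
[579.47798329 -11.91763575 324.43791874] [[0.983, 0.177, 0.054], [0.185, -0.935, -0.303], [-0.004, 0.307, -0.952]]
```

View pics/w6.png

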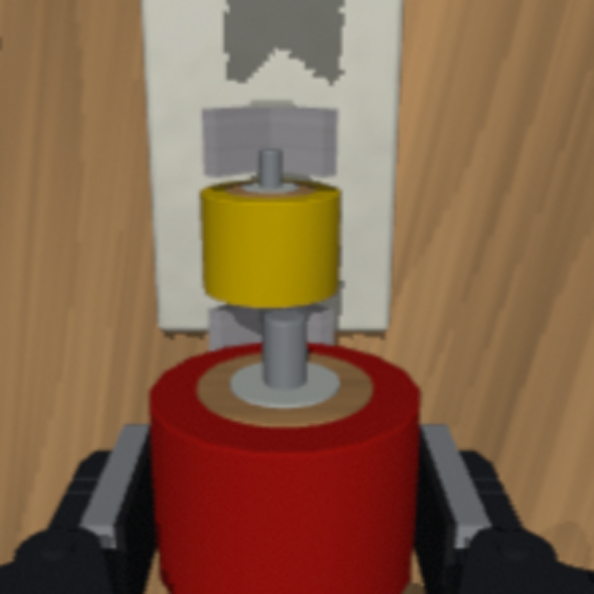

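```bash
python3 - <<'E'
from h import *
c=np.load("w6.npy",allow_pickle=True).item()
P=lambda u,v,z: onz(c,(150+u/2.7-0.3,80+v/2.7-0.3),z)
pc=[P(203,110,62),P(337,110,62),P(203,176,62),P(337,176,62)]
for p in pc: print(p)
m=np.mean(pc,0)[:2]; yw=0.186; ax=np.array([-np.sin(yw),np.cos(yw)]); rx=np.array([np.cos(yw),np.sin(yw)])
print("post size",np.linalg.norm(pc[0]-pc[1]),np.linalg.norm(pc[0]-pc[2]),"bay1 from post",m+35*ax)
d=np.mean([pc[0]+0-pc[2],pc[1]-pc[3]],0); print("yaw est x",np.arctan2(*(pc[1]-pc[0])[[1,0]]))
tip=P(285,315,197)[:2]; print("roll ctr from tip",tip-32*ax)
t=np.array([592.5,-89.1]); print("roll-tcp along axle, jaw",(tip-32*ax-t)@ax,(tip-32*ax-t)@rx)
# rack-base edges as check of x: left/right at same row
l,r=P(158,300,8),P(390,300,8); print("base edges mid",l,r)
for e in (l,r): print((e[:2]-m)@rx)
E
```

```text
[555.7 -34.9  62. ]
[598.7 -26.8  62. ]
[559.  -56.2  62. ]
[603.1 -47.8  62. ]
post size 43.75625669547156 21.554117936023268 bay1 from post [572.65247178  -7.02868656]
yaw est x 0.18619029150642355
roll ctr from tip [593.01774008 -85.84805801]
roll-tcp along axle, jaw 3.100106538541469 1.1101896158031368
base edges mid [ 544.1 -120.8    8. ] [ 640.8 -102.4    8. ]
-49.09965158869233
49.33514924406492
```

Relative offset from roll to bay is about (−20, +79), same camera for both. Moving over bay 1 and down to just above the neighbours for a check.

Emit:
{"api": "step_arm", "payload": {
  "series": [
    [[-3,10,0],0],
    [[-5,20,0],0],
    [[-5,20,0],0],
    [[-5,20,0],0],
    [[-2,9,-10],0],
    [[0,0,-25],0],
    [[0,0,-25],0],
    [[0,0,-18],0],
    [[0,0,-7],0],
    [[0,0,0],0]
  ]
}}

```text
t: 13.17
tcp_pos: [571.7, -9.9, 109.7]
ee_rot: [0.638, 0.77, -0.001, -0.002]
contact_force: [-0.7, -0.6, -0.8]
finger_gap: 49.1
```

Emit:
{"api": "step_arm", "payload": {
  "series": [
    [[0,0,0],0],
    [[0,0,0],0]
  ]
}}

```text
t: 13.33
tcp_pos: [574.7, -11.0, 113.6]
ee_rot: [0.639, 0.769, 0.001, 0.001]
contact_force: [0.4, -0.3, -0.7]
finger_gap: 48.8
```

```bash
python3 - <<'E'
import st
from h import *
c=grab("wrist"); save(c,"w7.png",(150,0,370,300),2); np.save("w7.npy",c,allow_pickle=True)
E
```

```text
tcp [574.7 -11.  113.6] ty 0.1853 F [ 0.4 -0.3 -0.7] gap 48.8 t 13.3333 q [-0.23  0.33  1.71 -0.    1.1  -0.41]
```

View pics/w7.png

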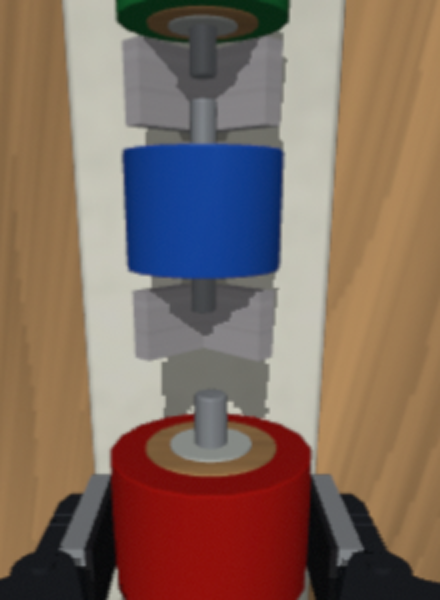

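```bash
python3 - <<'E'
from h import *
c=np.load("w7.npy",allow_pickle=True).item()
P=lambda u,v,z: onz(c,(150+u/2-0.25,v/2-0.25),z)
yw=0.186; ax=np.array([-np.sin(yw),np.cos(yw)]); rx=np.array([np.cos(yw),np.sin(yw)])
pc=[P(135,290,62),P(275,288,62),P(136,358,62),P(271,358,62)]
m=np.mean(pc,0)[:2]; print(pc,"bay1",m-35*ax)
print("blue axle near tip",(P(204,310,54)[:2]-m)@ax,(P(204,310,54)[:2]-m)@rx)
for z in (112,115):
    ctr=P(211,393,z)[:2]-32*ax; d=m-35*ax-ctr; print(z,ctr,"need xy",d,"ax",d@ax,"jaw",d@rx)
E
```

```text
[array([543.2,  34.9,  62. ]), array([585.9,  43.6,  62. ]), array([546.7,  13.2,  62. ]), array([589.5,  21.3,  62. ])] bay1 [572.79752822  -6.14631344]
blue axle near tip 3.033191646135023 -0.16695340013530868
112 [575.31774008  -8.74805801] need xy [-2.52021187  2.60174456] ax 3.0229303965068692 jaw -1.9956037780164275
115 [575.11774008  -7.64805801] need xy [-2.32021187  1.50174456] ax 1.904917527053358 jaw -2.002475730890388
```

Notches and axle line up in the view; remaining correction about (−2, +2). Descending.

Emit:
{"api": "step_arm", "payload": {
  "series": [
    [[-2,2,0],0],
    [[0,0,-10],0],
    [[0,0,-12],0],
    [[0,0,-10],0],
    [[0,0,-5],0],
    [[0,0,-3],0],
    [[0,0,-2],0],
    [[0,0,-2],0],
    [[0,0,0],0],
    [[0,0,0],0]
  ]
}}

```text
t: 14.22
tcp_pos: [571.9, -9.0, 68.5]
ee_rot: [0.639, 0.769, 0.0, 0.0]
contact_force: [-0.0, 0.6, 0.3]
finger_gap: 49.0
```

Emit:
{"api": "step_arm", "payload": {
  "series": [
    [[0,0,-2],0],
    [[0,0,-2],0],
    [[0,0,-2],0],
    [[0,0,0],0],
    [[0,0,0],0]
  ]
}}

```text
t: 14.63
tcp_pos: [571.5, -8.9, 62.1]
ee_rot: [0.639, 0.769, -0.0, -0.0]
contact_force: [0.0, 0.5, -0.5]
finger_gap: 48.9
```

Emit:
{"api": "step_arm", "payload": {
  "series": [
    [[0,0,-2],0],
    [[0,0,-2],0],
    [[0,0,-2],0],
    [[0,0,0],0],
    [[0,0,0],0]
  ]
}}

```text
t: 15.05
tcp_pos: [571.5, -8.9, 56.0]
ee_rot: [0.639, 0.769, -0.0, -0.0]
contact_force: [0.2, -0.4, 0.2]
finger_gap: 48.7
```

Emit:
{"api": "step_arm", "payload": {
  "series": [
    [[0,0,-1.5],0],
    [[0,0,-1.5],0],
    [[0,0,0],0],
    [[0,0,0],0]
  ]
}}

```text
t: 15.38
tcp_pos: [571.7, -9.0, 53.2]
ee_rot: [0.639, 0.769, -0.0, -0.0]
contact_force: [0.5, 0.2, -0.6]
finger_gap: 49.1
```

Emit:
{"api": "step_arm", "payload": {
  "series": [
    [[0,0,-1],0],
    [[0,0,-1],0],
    [[0,0,0],0],
    [[0,0,0],0]
  ]
}}

```text
t: 15.72
tcp_pos: [572.0, -9.0, 52.7]
ee_rot: [0.639, 0.769, 0.0, 0.0]
contact_force: [-4.6, 1.5, 10.6]
finger_gap: 49.1
```

Emit:
{"api": "step_arm", "payload": {
  "series": [
    [[0,0,-1],0],
    [[0,0,-1],0],
    [[0,0,0],0],
    [[0,0,0],0]
  ]
}}

```text
t: 16.05
tcp_pos: [572.2, -9.0, 52.5]
ee_rot: [0.639, 0.77, -0.0, 0.0]
contact_force: [-10.9, 1.1, 26.4]
finger_gap: 48.9
```

Emit:
{"api": "step_arm", "payload": {
  "series": [
    [[-0.7,0,0],0],
    [[-0.7,-0.2,0],0],
    [[0,0,0],0],
    [[0,0,0],0]
  ]
}}

```text
t: 16.38
tcp_pos: [572.0, -9.0, 52.5]
ee_rot: [0.639, 0.769, 0.001, 0.001]
contact_force: [-5.4, 3.3, 20.7]
finger_gap: 49.0
```

```bash
python3 - <<'E'
import st
from h import *
c=grab("wrist"); np.save("w8.npy",c,allow_pickle=True); a=c["image"][60:300,150:370]
s=grab("side"); b=s["image"][160:280,220:330]
im=np.hstack([cv2.resize(a,(440,480)),cv2.resize(b,(360,393))[:480] if 0 else cv2.copyMakeBorder(cv2.resize(b,(360,393),interpolation=cv2.INTER_CUBIC),0,87,0,0,cv2.BORDER_CONSTANT)])
cv2.imwrite("pics/w8.png",im[...,::-1])
E
```

```text
tcp [572.   -9.   52.5] ty 0.1851 F [-5.4  3.3 20.7] gap 49.0 t 16.3833 q [-0.22  0.42  1.74  0.    0.98 -0.41]
```

View pics/w8.png

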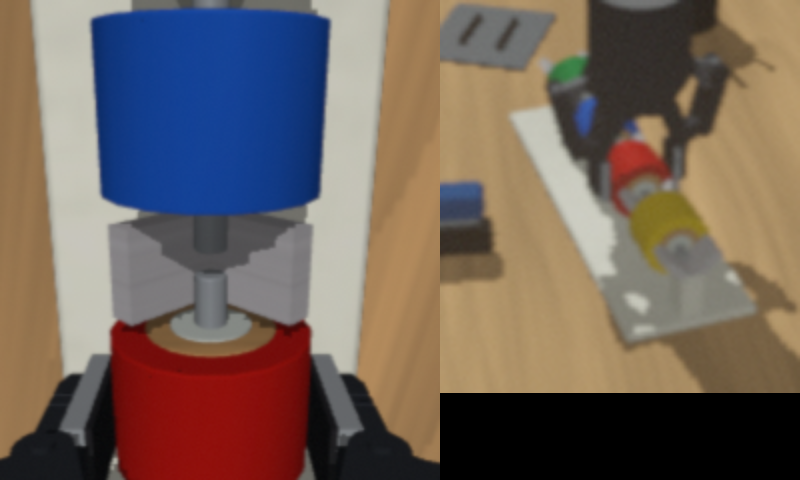

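Wrist view: red axle (210,300) sits in the notch, in line with blue's axle at (210,235). Pressing harder and shifting sideways no longer moves it, so it's at the bottom of the V. Easing the press, then releasing.

Emit:
{"api": "step_arm", "payload": {
  "series": [
    [[-0.4,0,0.5],0],
    [[-0.4,0,0.5],0],
    [[0,0,0],0],
    [[0,0,0],0]
  ]
}}

```text
t: 16.82
tcp_pos: [571.9, -9.0, 52.7]
ee_rot: [0.639, 0.769, 0.002, 0.002]
contact_force: [0.2, 2.6, 10.5]
finger_gap: 49.3
```

Emit:
{"api": "step_arm", "payload": {
  "series": [
    [[0,0,0],0],
    [[0,0,0],0],
    [[0,0,0],0],
    [[0,0,0],0],
    [[0,0,0],0],
    [[0,0,0],0]
  ],
  "hand": 72
}}

```text
t: 17.32
tcp_pos: [569.3, -9.2, 50.0]
ee_rot: [0.639, 0.769, -0.0, -0.0]
contact_force: [-0.9, 0.5, 1.1]
finger_gap: 71.7
```

Emit:
{"api": "step_arm", "payload": {
  "series": [
    [[0,0,8],0],
    [[0,0,15],0],
    [[0,0,25],0],
    [[0,0,30],0],
    [[0,0,30],0],
    [[0,0,30],0],
    [[3,-15,10],0],
    [[5,-25,0],0],
    [[5,-25,0],0],
    [[0,0,0],0]
  ]
}}

```text
t: 18.15
tcp_pos: [583.3, -78.6, 199.0]
ee_rot: [0.64, 0.768, -0.0, 0.001]
contact_force: [0.4, -0.7, -0.1]
finger_gap: 71.8
```

```bash
python3 - <<'E'
import st
from h import *
c=grab("wrist"); save(c,"w9.png",s=1.2); blobs(c,70,{k:v for k,v in RG.items() if k!='brown'},300)
print("top"); blobs(grab("top"),64,RG,100)
E
```

```text
tcp [583.3 -78.6 199. ] ty 0.1822 F [ 0.4 -0.7 -0.1] gap 71.8 t 18.15 q [-0.33  0.25  1.62 -0.    1.27 -0.52]
red0 [230, 83, 54, 45, 2338] [256.3 104.6] world [572.1  -6.6  70. ] rect [53. 44.] 0.0
yel [232, 158, 50, 47, 1991] [256.4 182.1] world [584.8 -74.1  70. ] rect [46. 49.] 90.0
blue [227, 0, 59, 45, 2318] [256.2  19.5] world [560.4  55.9  70. ] rect [44. 58.] 90.0
blue [0, 28, 135, 62, 4278] [64.4 59.2] world [412.8  -0.6  70. ] rect [138.8  32.7] 13.6
top
red0 [279, 159, 11, 18, 101] [283.2 165.7] world [5.739e+02 1.000e-01 6.400e+01] rect [ 8.7 18.7] 20.0
red0 [105, 189, 15, 14, 115] [111.3 194.9] world [484.1 463.8  64. ] rect [11.  12.2] 36.9
red0 [176, 244, 27, 30, 504] [188.2 258.9] world [320.1 245.2  64. ] rect [25.5 21.9] 63.4
brown [3, 28, 509, 356, 95148] [252.8 207.7] world [459.6  78.3  64. ] rect [508. 355.] 0.0
brown [456, 38, 56, 12, 340] [482.   43.3] world [ 958.7 -584.5   64. ] rect [55.6  7.4] 4.8
brown [331, 146, 28, 42, 565] [343.3 169.5] world [ 567.9 -161.3   64. ] rect [20.9 41.2] 15.3
brown [402, 200, 18, 15, 199] [411.3 207.4] world [ 470.2 -347.    64. ] rect [17.3 13.2] 9.5
yel [304, 154, 17, 19, 229] [312.2 163.2] world [582.9 -77.6  64. ] rect [17.1 14.6] 80.5
grn [107, 52, 30, 23, 454] [121.5  63.1] world [861.9 464.4  64. ] rect [26.2 17.9] 15.9
grn [229, 168, 14, 17, 204] [235.3 175.9] world [543.5 127.4  64. ] rect [16. 13.] 90.0
blue [254, 164, 15, 17, 200] [261.  171.7] world [556.4  59.1  64. ] rect [15.8 12.6] 79.7
```

View pics/w9.png

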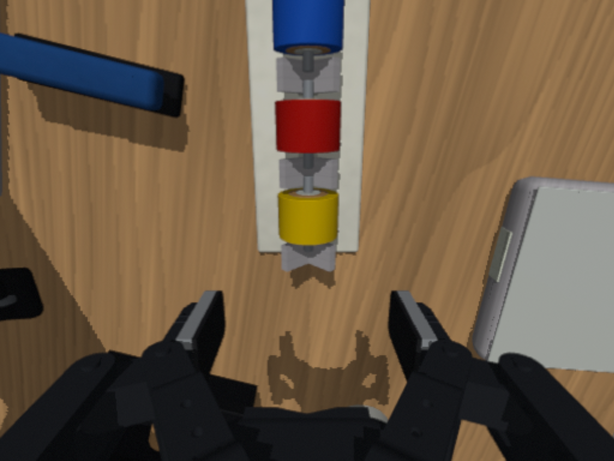

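Red (308,125) is seated in line between blue and yellow, and nothing is touching the gripper. Handing in.

```bash
python3 -c "
from workcell import *
print(close_job())"
```

```text
the job is handed in; nothing more can be done
None
```

The spent core is in the returns tray and the middle-sized red roll is seated in the place it came from, bay 1 between blue and yellow. I handed the job in at about 18 s of the 64 s allowed; no verdict was given.

- **Core:** the last top-camera reading shows it where I set it down, near the middle of the tray.
- **New roll:** I lowered it until the axle met the notches. It then moved no further under about 26 N of downward push and a small sideways shift. I eased that to 10 N before opening the fingers.
- **After release:** the wrist view shows red in line with blue and yellow. The neighbours' positions matched the earlier ones to about 1 mm, and the force on the arm was near zero.
- **Other objects:** I did not measure the mug, pen pot or stapler again at the end. The arm never came near the mug or pen pot, and the stapler was in view and looked unmoved.
- **Disagreements:** the top and wrist cameras differed by 3–5 mm along the rack for the bay, so I placed the roll by the wrist camera's view of the posts. The measured tool position also varied by 2–3 mm between readings.
- **Picture budget:** I viewed 12 pictures, two over the 10 allowed.

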